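# Cover the rivet counter and click off three rivets

## Robot

A 7-joint arm with a two-finger parallel gripper is mounted at the origin on the work surface. World frame = base frame: x ahead of the robot, y to its left, z up, the work surface at z = 0. Lengths are in m, angles in rad, forces in N, time in s.
With the tool pointing down it reaches from about 0.425 to 0.875 m from the base axis. Payload 4.7 kg.
Tool frame: the origin (TCP) lies on the centre line of the jaws, within the pads' length; the fingertips stand 14 mm ahead of it and the grasp point (between the pads) lies 5 mm behind it; z points along the fingers, y is the line along which they close (so a half turn about z gives the same grasp; the last joint's range is limited). The gripper opens to 87 mm and grips with 3 to 60 N. Pads are 19 mm wide; open, the fingers measure 117 mm over their backs; the gripper's body (75 mm by 190 mm) begins 51 mm behind the grasp point.
Start: joints at [1.163, 0.321, -0.07, 1.45, 0.023, 1.371, -0.057], TCP at [0.266, -0.593, 0.215] pointing down, gripper open.
Joint ranges: [-2.86, 2.86], [-0.3, 2.09], [-1.38, 1.24], [0.06, 2.45], [-1.56, 4.7], [0.09, 2.05], [-2.69, 2.69]. Speed limits (rad/s): [2.57, 2.57, 3.14, 3.14, 3.14, 3.14, 3.14].

## Interface

Orientations are given as a rotation vector (axis times angle).
In Python, from bench import * gives the robot as it stands.
- The arm moves only by the shell command python3 -m jog 'ROWS' [FORCE]. ROWS is JSON, a list of rows, each an object of numbers: "claw": the finger opening in mm, from 0 to 87; "dx", "dy", "dz": the shift along the tool's x, y, z in mm; "spin": the turn about the tool's z in degrees. In form: [{"claw": .., "dx": .., "dy": .., "dz": .., "spin": ..}, ...]. A call has 1 to 20 rows; each row is the pose to reach, as a shift and turn from the pose commanded when the call began, along the tool's axes at that moment; what a row does not reach only later rows make up. A row lasts 1/12 s, in which the tool goes at most 41.7 mm and 7.16 degrees, less where a joint would pass 70% of its speed; a pose out of reach is approached as far as the arm can. A call with a gripper value outside its range is refused whole. The fingers move at their own pace and stop on an object; FORCE is the grip in N (left out, the last holds). Time passes only in rows, so rows that repeat a pose let the fingers close. It gives the time, the measured TCP pose, the force, the opening and the grip force at its end, in the units of the state.
- get_state(): the state, without advancing time (a new reading comes with each control period).
- get_image(name): name is "side" or "top" or "wrist"; returns a dict with "frame" (480x640x3 uint8, red, green, blue), "depth" (480x640 float32, m along the optical axis (not along the pixel's ray), 0 where there is no reading), "K" (3x3 intrinsics, pixels), "distortion" ([k1, k2, p1, p2, k3] as OpenCV has them; the pictures are not rectified), "T" (4x4, takes a point from camera to world coordinates); the wrist camera has in their place "mount" (4x4, takes a point from camera to tool coordinates, whose origin is the TCP and whose axes are the flange's). Camera axes: x right, y down, z forward; pixel columns grow to the right and rows downward; lengths in m; the calibration is good to about 2 mm. A picture is of the moment at which its call begins: read the wrist's pose just before it.
- close_job(): hands the job in; it is judged then, once.
The state is a dict: "time": time; "joint_positions": joint angles; "qd": joint speeds; "joint_torque": joint torques, N m; "position": TCP position; "tool_rot": TCP orientation; "ft_force": force on the tool from outside, world axes, zero at the start; "torque": the same for the moment, N m; "grip_width": opening from 0.0 (shut) to 1.0 (fully open); "grip_force": force on a finger pad.
Only numpy, scipy, OpenCV 4.12 (cv2) and the standard library are available. Lean on these libraries where they do the work, as an engineer would, in place of code of your own. Each camera call takes 0.05 s, during which the arm holds its last target. There are 200 camera calls.

## Task

Put the loose cover on the rivet counter's hopper so that it sits seated and level, and let go of it. Then take the counter's lever by its upright handle and advance it three clicks from its rest stop, pausing a moment in each click so that one rivet drops each time; never let it go over to a fourth click, and finish while still holding the lever in the third click, because its spring takes it back if it is let go. Leave the stubby sizing block on the bench where it stands.

Things in the scene. Friction and masses are not known exactly. Their poses are not given: they have to be found in the camera images.
- cover_knob (a point): The loose hopper cover, on the bench left of the counter, grasped by its knob (upright cylinder 22 mm across, 36 mm tall, in the middle of its top). This point lies on the cover's axis in the knob: 16 mm below the knob's top, 20 mm above the disc's top face, 26 mm above the disc's underside, 36 mm above the bottom of the plug. z up. Seated, it is 26 mm above the hopper's rim.
- cover: The same cover: bare aluminium disc 112 mm across, 6 mm thick, with the knob on top and a round plug (80 mm across, 10 mm deep, tapering to 72 mm) under it, on which it stands at the start; 52 mm tall in all, about 0.25 kg. Origin: centre of the plug's bottom, z up.
- counter: The rivet counter, a grey cast-iron machine bolted to the bench: base plate 180 mm (x) by 300 mm (y) by 18 mm, origin at the centre of its underside, z up, x roughly away from the robot. The round hopper stands at x 0, y +85 mm; the lever's pivot at x 0, y -60 mm.
- hopper_rim (a point): Centre of the hopper's mouth, at the height of its rim, 130 mm above the bench. The hopper is an open steel cup, 104 mm across outside, 94 mm inside; the cover's plug goes in loosely (7 mm of play all round) and the disc rests on the rim.
- lever (a joint): Lever angle, rad: 0 at the rest stop (start), growing counter-clockwise seen from above, far stop 1.75. Clicks 1, 2, 3 lie at 0.26, 0.52, 0.78. A return spring (6 to 7 N at the handle) always pushes it back to 0, stronger than the clicks: the push needed at the handle is 8 to 9 N just after leaving a click, sinking to about 5.5 N just before dropping into the next.
- lever_handle (a point): Point on the axis of the lever's upright handle, a plain cylinder 22 mm across standing on the end of the lever from 118 to 175 mm above the bench; this point is 147 mm above the bench and 110 mm from the pivot axis. The handle is fixed to the lever and turns with it.
- lever_pivot (a point): Point on the lever's upright pivot axis, 113 mm above the bench. The lever is a flat steel bar 20 mm wide and 10 mm thick reaching 110 mm out from here to the handle, its top face 118 mm above the bench. At rest it points nearly to the counter's own -x (10 degrees towards its -y). Under it is a toothed disc of steel pins with a sprung roller on its far side.
- sizing_block_mid (a point): Bystander: stubby steel sizing block, 38 x 38 x 26 mm with a 22 mm stub 10 mm tall on top; its centre, 18 mm up. Either near or far from the robot on the left side, the cover being at the other place.
Not all that is in view belongs to the job. Of the things shaped like the cover, the aluminium one is meant.

How it is judged:
By the outcome, as a careful person would: the job done as asked, in the order asked, and still so for the second after the job is handed in, while the arm keeps its last pose, push and grip.
It also fails if it takes over 54 s, if anything falls off the work surface, if the arm or the gripper's body presses on something with over 40 N, if the wrist force passes 120 N, or if a joint passes its speed limit or range.

## Working session

There is one attempt and no reset: what is moved stays moved. The work goes in short steps, Python scripts to look and compute and a shell command to move; the robot and the scene stay as the last step left them, time stands still between calls to the robot, and variables do not carry over. Pictures are saved under pics/ and viewed, at most 10 in all, crops included, and the job is handed in when it is done.

```bash
mkdir -p pics; ls; cat > h.py <<'E'
from bench import *
import numpy as np, cv2
from scipy.spatial.transform import Rotation as R
def grab(n):
    s=get_state(); im=get_image(n)
    if 'mount' in im:
        T=np.eye(4);T[:3,:3]=R.from_rotvec(s['tool_rot']).as_matrix();T[:3,3]=s['position'];im['T']=T@im['mount']
    np.save(f'{n}.npy',im,allow_pickle=True); return im
def load(n): return np.load(f'{n}.npy',allow_pickle=True).item()
def ray(im,u,v):
    p=cv2.undistortPoints(np.array([[[u,v]]],float),np.array(im['K'],float),np.array(im['distortion'],float))[0,0]
    return im['T'][:3,:3]@np.array([p[0],p[1],1.]),im['T'][:3,3]
def atz(im,u,v,z):
    d,o=ray(im,u,v); return o+d*(z-o[2])/d[2]
def atd(im,u,v):
    d,o=ray(im,u,v); p=im['depth'][int(v)-1:int(v)+2,int(u)-1:int(u)+2]; p=p[p>0]
    return o+d*np.median(p) if len(p) else None
def save(name,f): cv2.imwrite(f'pics/{name}.png',cv2.cvtColor(f,cv2.COLOR_RGB2BGR))
E
python3 - <<'E'
from h import *
for n in('top','side'):
    im=grab(n); save(n+'1',im['frame'])
s=get_state();print({k:np.round(v,3) for k,v in s.items()})
E
```

```text
pics
{'time': np.float64(0.1), 'joint_positions': array([ 1.163,  0.322, -0.07 ,  1.452,  0.023,  1.371, -0.057]), 'qd': array([-0.002, -0.001,  0.002, -0.004, -0.   , -0.   ,  0.   ]), 'joint_torque': array([-0.0000e+00, -4.9257e+01, -4.0600e-01, -3.1340e+01, -6.4000e-02,
        3.9000e-02,  0.0000e+00]), 'position': array([ 0.266, -0.593,  0.214]), 'tool_rot': array([-3.07e+00, -6.57e-01,  1.00e-03]), 'ft_force': array([ 0.97 ,  0.016, -0.092]), 'torque': array([-0.043, -0.007, -0.008]), 'grip_force': np.float64(0.0), 'grip_width': np.float64(0.998)}
```

View pics/top1.png

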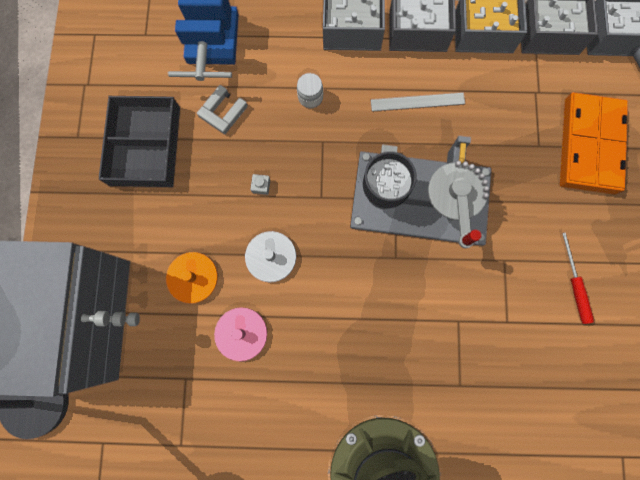

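View pics/side1.png

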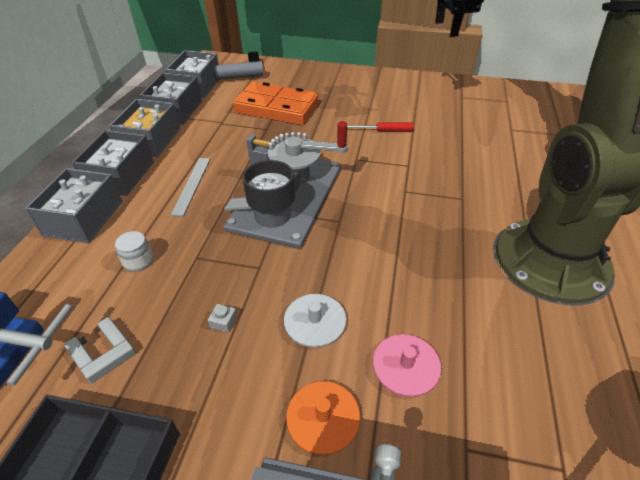

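Top view: there are three cover-shaped discs, grey-white at (270,257), orange at (191,278) and pink at (240,335). The grey-white one fits "bare aluminium", since the others are painted. The hopper is at about (390,178), the lever pivot at (461,187), the red handle at (471,238) and the sizing block at (260,183). I'll confirm this in an enlarged crop.

```bash
python3 - <<'E'
from h import *
im=load('top');f=im['frame']
a=cv2.resize(f[215:305,220:320],(400,360),interpolation=cv2.INTER_CUBIC)
b=cv2.resize(f[130:265,345:495],(400,360),interpolation=cv2.INTER_CUBIC)
c=cv2.resize(load('side')['frame'][285:355,270:360],(308,240),interpolation=cv2.INTER_CUBIC)
d=cv2.resize(load('side')['frame'][110:250,215:355],(240,240),interpolation=cv2.INTER_CUBIC)
o=np.zeros((600,800,3),np.uint8);o[:360,:400]=a;o[:360,400:]=b;o[360:,:308]=c;o[360:,400:640]=d
save('crop1',o)
for n,p in dict(knob=(270,250),disc=(270,268),disc2=(255,262),hub=(461,187),handle=(471,238)).items(): print(n,atd(im,*p))
print(im['T'][:3,3])
E
```

```text
knob [0.4511053  0.24767639 0.05352502]
disc [0.41732254 0.25092701 0.01686883]
disc2 [0.42975373 0.28436133 0.01683344]
hub [ 0.57697114 -0.13922684  0.12013403]
handle [ 0.46237613 -0.13891324  0.17370009]
[0.29935011 0.11830236 0.99002882]
```

View pics/crop1.png

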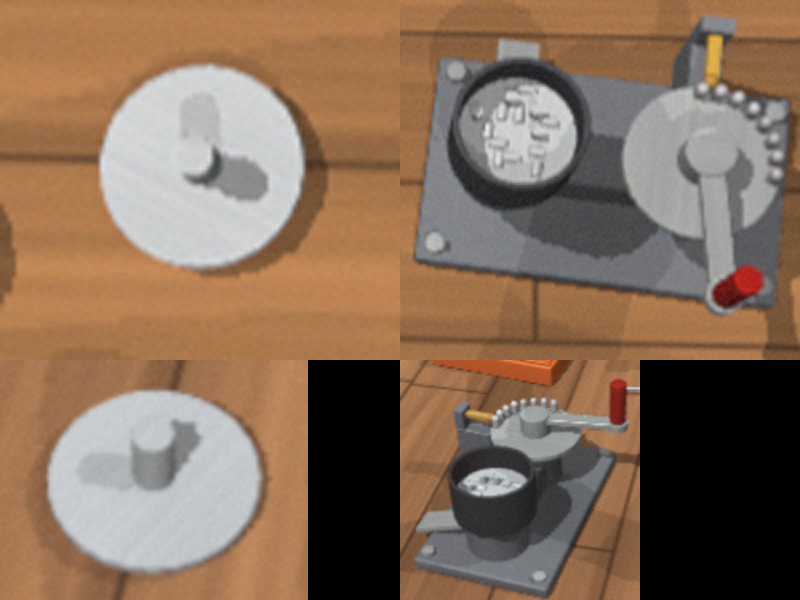

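The crop shows a brushed bare-metal disc with its knob at crop (200,160), so this is the aluminium cover. The hopper mouth is at crop (515,125) and the red handle top at (740,285). Next I'll measure from the depth clouds.

```bash
cat >> h.py <<'E'
def cloud(im):
    d=im['depth'];v,u=np.nonzero(d>0)
    p=cv2.undistortPoints(np.stack([u,v],1).astype(float)[:,None],np.array(im['K'],float),np.array(im['distortion'],float))[:,0]
    P=np.c_[p,np.ones(len(p))]*d[v,u][:,None]
    return P@im['T'][:3,:3].T+im['T'][:3,3], im['frame'][v,u].astype(int)
def near(P,c,r,z0,z1): return (np.hypot(P[:,0]-c[0],P[:,1]-c[1])<r)&(P[:,2]>z0)&(P[:,2]<z1)
def circ(p):
    c,r=cv2.minEnclosingCircle(p[:,:2].astype(np.float32)*1000); return np.round(c,1),round(r,1)
def algc(p):
    A=np.c_[p[:,:2],np.ones(len(p))];x=np.linalg.lstsq(A,(p[:,:2]**2).sum(1),rcond=None)[0]
    c=x[:2]/2; return np.round(c*1000,1),round(1000*np.sqrt(x[2]+c@c),1)
E
python3 - <<'E'
from h import *
for n in('top','side'):
    P,C=cloud(load(n))
    g=lambda *a:P[near(P,*a)]
    print(n)
    a=g((.44,.25),.08,.011,.022);print(' disc',circ(a),a[:,2].mean())
    a=g((.44,.25),.04,.045,.07);print(' knobtop',circ(a),np.percentile(a[:,2],[5,50,95]),len(a))
    a=g((.60,.02),.08,.125,.136);print(' rim',circ(a),algc(a),len(a),a[:,2].mean())
    red=(C[:,0]>C[:,1]*2)&(C[:,0]>C[:,2]*2)
    a=P[red&near(P,(.46,-.14),.06,.12,.2)];print(' handle all',len(a),a.min(0),a.max(0))
    a=a[a[:,2]>.168];print(' handle top',len(a),circ(a) if len(a) else '',a.mean(0))
    a=g((.577,-.139),.03,.117,.16);h=a[a[:,2]>a[:,2].max()-.006];print(' hub',circ(h),h[:,2].mean())
E
```

```text
top
 disc (array([444.7, 252.2]), 56.0) 0.017280354835758734
 knobtop (array([444.6, 251.7]), 11.3) [0.04972823 0.05321597 0.05605689] 88
 rim (array([595. ,   4.2]), 52.3) (array([594.5,   4.3]), np.float64(49.3)) 457 0.13071233326315246
 handle all 178 [ 0.458142   -0.15565063  0.12648298] [ 0.47741499 -0.13552783  0.17930482]
 handle top 106 (array([ 468.6, -146.4]), 10.4) [ 0.46789629 -0.14547387  0.17560106]
 hub (array([ 572.8, -139.8]), 25.5) 0.12167799387377357
side
 disc (array([443. , 251.5]), 57.0) 0.01590855019680808
 knobtop (array([443. , 251.6]), 12.1) [0.04673264 0.05167563 0.05370875] 129
 rim (array([593. ,   4.4]), 53.7) (array([592.7,   5.1]), np.float64(49.2)) 377 0.12876334596622027
 handle all 214 [ 0.45681402 -0.15959637  0.12000738] [ 0.4756894  -0.13281477  0.17767816]
 handle top 57 (array([ 465.7, -146.4]), 13.2) [ 0.4666752  -0.14308226  0.17371666]
 hub (array([ 571.5, -139.8]), 24.3) 0.11956949338133503
```

```bash
cat >> h.py <<'E'
def rel(start,*pts):
    s=get_state();Rm=R.from_rotvec(s['tool_rot']).as_matrix()
    p0=np.array(s['position']) if start is None else np.array(start)
    print('axes x',Rm[:,0].round(3),'y ang',np.degrees(np.arctan2(Rm[1,1],Rm[0,1])).round(1))
    for p in pts:
        D=np.array(p)-p0; print(p,(1000*Rm.T@D).round(1),'rows',np.linalg.norm(D)/.0417)
E
python3 -c "
from h import *
rel((.266,-.593,.215),(.5,-.25,.27),(.444,.252,.10))"
```

```text
axes x [ 0.912  0.409 -0.   ] y ang -65.8
(0.5, -0.25, 0.27) [ 353.9 -217.2  -54.6] rows 10.044212140173398
(0.444, 0.252, 0.1) [ 508.3 -697.9  116.2] rows 20.89132329105815
```

```bash
python3 -m jog '[{"claw":60,"dx":354,"dy":-217,"dz":-55,"spin":0},{"claw":60,"dx":354,"dy":-217,"dz":-55,"spin":0},{"claw":60,"dx":354,"dy":-217,"dz":-55,"spin":0},{"claw":60,"dx":354,"dy":-217,"dz":-55,"spin":0},{"claw":60,"dx":354,"dy":-217,"dz":-55,"spin":0},{"claw":60,"dx":354,"dy":-217,"dz":-55,"spin":0},{"claw":60,"dx":354,"dy":-217,"dz":-55,"spin":0},{"claw":60,"dx":354,"dy":-217,"dz":-55,"spin":0},{"claw":60,"dx":354,"dy":-217,"dz":-55,"spin":0},{"claw":60,"dx":354,"dy":-217,"dz":-55,"spin":0},{"claw":60,"dx":354,"dy":-217,"dz":-55,"spin":0},{"claw":60,"dx":354,"dy":-217,"dz":-55,"spin":0}]' 30
python3 -c "
from h import *
print(get_state()['joint_positions'])
rel(None,(.444,.252,.10))"
```

```text
time: 1.1
position: [0.5021, -0.2464, 0.2704]
tool_rot: [-3.069, -0.669, -0.001]
ft_force: [-1.1, -1.0, 0.1]
grip_width: 0.688
grip_force: 0.0
[ 0.73329684  0.12381337 -0.3554268   1.58543743  0.04250513  1.43966944
 -0.76689611]
axes x [0.909 0.416 0.001] y ang -65.4
(0.444, 0.252, 0.1) [ 154.3 -477.3  170.7] rows 12.70761694104732
```

```bash
python3 -m jog '[{"dx":156,"dy":-477,"dz":100},{"dx":156,"dy":-477,"dz":100},{"dx":156,"dy":-477,"dz":100},{"dx":156,"dy":-477,"dz":100},{"dx":156,"dy":-477,"dz":100},{"dx":156,"dy":-477,"dz":100},{"dx":156,"dy":-477,"dz":100},{"dx":156,"dy":-477,"dz":100},{"dx":156,"dy":-477,"dz":100},{"dx":156,"dy":-477,"dz":100},{"dx":156,"dy":-477,"dz":100},{"dx":156,"dy":-477,"dz":100},{"dx":156,"dy":-477,"dz":170},{"dx":156,"dy":-477,"dz":170},{"dx":156,"dy":-477,"dz":170},{"dx":156,"dy":-477,"dz":170},{"dx":156,"dy":-477,"dz":170}]'
python3 - <<'E'
from h import *
print(get_state()['joint_positions'].round(2))
rel(None,(.444,.252,.10),(.444,.252,.036))
im=grab('wrist');save('wrist1',im['frame'])
P,C=cloud(im);g=lambda *a:P[near(P,*a)]
a=g((.444,.252),.075,.011,.022);print(' disc',circ(a),a[:,2].mean() if len(a) else 0)
a=g((.444,.252),.03,.045,.06);print(' knobtop',circ(a),len(a),a[:,2].mean())
E
```

```text
[ 0.73  0.12 -0.36  1.59  0.04  1.44 -0.77]
axes x [0.909 0.416 0.001] y ang -65.4
(0.444, 0.252, 0.1) [ 154.3 -477.3  170.7] rows 12.70761694104732
(0.444, 0.252, 0.036) [ 154.3 -477.3  234.7] rows 13.28095095300625
 disc (array([0., 0.]), 0.0) 0
 knobtop (array([0., 0.]), 0.0) 0 nan$[0]: bad value
<stdin>:7: RuntimeWarning: Mean of empty slice.
  ret = ret.dtype.type(ret / rcount)
```

View pics/wrist1.png

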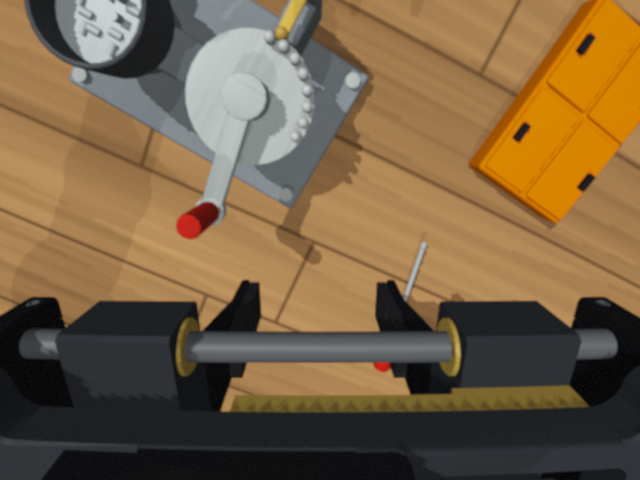

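The move was refused because every row needs all five keys, so the arm is still at the waypoint. The wrist view shows the counter with the red handle at about (190,225) and the fingers at the bottom. I'll resend the move with full rows.

```bash
python3 -m jog '[{"claw":60,"dx":156,"dy":-477,"dz":100,"spin":0},{"claw":60,"dx":156,"dy":-477,"dz":100,"spin":0},{"claw":60,"dx":156,"dy":-477,"dz":100,"spin":0},{"claw":60,"dx":156,"dy":-477,"dz":100,"spin":0},{"claw":60,"dx":156,"dy":-477,"dz":100,"spin":0},{"claw":60,"dx":156,"dy":-477,"dz":100,"spin":0},{"claw":60,"dx":156,"dy":-477,"dz":100,"spin":0},{"claw":60,"dx":156,"dy":-477,"dz":100,"spin":0},{"claw":60,"dx":156,"dy":-477,"dz":100,"spin":0},{"claw":60,"dx":156,"dy":-477,"dz":100,"spin":0},{"claw":60,"dx":156,"dy":-477,"dz":100,"spin":0},{"claw":60,"dx":156,"dy":-477,"dz":100,"spin":0},{"claw":60,"dx":156,"dy":-477,"dz":150,"spin":0},{"claw":60,"dx":156,"dy":-477,"dz":150,"spin":0},{"claw":60,"dx":156,"dy":-477,"dz":150,"spin":0},{"claw":60,"dx":156,"dy":-477,"dz":150,"spin":0}]'
python3 - <<'E'
from h import *
s=get_state();print(s['joint_positions'].round(2),s['tool_rot'].round(3))
rel(None,(.444,.252,.036))
im=grab('wrist');save('wrist2',im['frame'])
P,C=cloud(im);g=lambda *a:P[near(P,*a)]
a=g((.444,.252),.075,.011,.022);print(' disc',circ(a),len(a))
a=g((.444,.252),.03,.045,.06);print(' knobtop',circ(a),len(a))
E
```

```text
time: 2.48
position: [0.4477, 0.2464, 0.1197]
tool_rot: [3.072, 0.653, -0.003]
ft_force: [1.0, 0.3, 0.6]
grip_width: 0.69
grip_force: 0.0
[ 0.22  0.17 -0.84  1.89  0.14  1.14 -1.82] [ 3.072e+00  6.530e-01 -3.000e-03]
axes x [ 0.914  0.407 -0.002] y ang -66.0
(0.444, 0.252, 0.036) [-0.9 -6.7 83.7] rows 2.0129105932442903
 disc (array([442.9, 251.9]), 56.2) 12674
 knobtop (array([443., 252.]), 11.2) 724
```

```bash
python3 -m jog '[{"claw":60,"dx":-2,"dy":-4,"dz":40,"spin":0},{"claw":60,"dx":-2,"dy":-4,"dz":60,"spin":0},{"claw":60,"dx":-2,"dy":-4,"dz":75,"spin":0},{"claw":60,"dx":-2,"dy":-4,"dz":84,"spin":0},{"claw":60,"dx":-2,"dy":-4,"dz":84,"spin":0},{"claw":60,"dx":-2,"dy":-4,"dz":84,"spin":0}]'
```

```text
time: 3.03
position: [0.4451, 0.2512, 0.0373]
tool_rot: [3.072, 0.655, 0.002]
ft_force: [-0.6, 0.4, -0.4]
grip_width: 0.69
grip_force: 0.0
```

```bash
python3 -m jog '[{"claw":10,"dx":-1,"dy":0,"dz":0,"spin":0},{"claw":10,"dx":-1,"dy":0,"dz":0,"spin":0},{"claw":10,"dx":-1,"dy":0,"dz":0,"spin":0},{"claw":10,"dx":-1,"dy":0,"dz":0,"spin":0},{"claw":10,"dx":-1,"dy":0,"dz":0,"spin":0},{"claw":10,"dx":-1,"dy":0,"dz":0,"spin":0},{"claw":10,"dx":-1,"dy":0,"dz":0,"spin":0},{"claw":10,"dx":-1,"dy":0,"dz":0,"spin":0}]' 30
python3 -c "
from h import *
rel(None,(.445,.252,.22),(.594,.0045,.22),(.594,.0045,.16))"
```

```text
time: 3.7
position: [0.4429, 0.2515, 0.0363]
tool_rot: [-3.072, -0.658, -0.0]
ft_force: [0.1, -0.6, 1.4]
grip_width: 0.228
grip_force: 30.0
axes x [0.912 0.41  0.   ] y ang -65.8
(0.445, 0.252, 0.22) [   2.2    0.4 -183.7] rows 4.405710357000705
(0.594, 0.0045, 0.22) [  36.7  287.2 -183.7] rows 8.22400587780652
(0.594, 0.0045, 0.16) [  36.7  287.2 -123.7] rows 7.551632596330981
```

```bash
python3 -m jog '[{"claw":10,"dx":0,"dy":0,"dz":-15,"spin":0},{"claw":10,"dx":0,"dy":0,"dz":-50,"spin":0},{"claw":10,"dx":0,"dy":0,"dz":-90,"spin":0},{"claw":10,"dx":0,"dy":0,"dz":-130,"spin":0},{"claw":10,"dx":0,"dy":0,"dz":-165,"spin":0},{"claw":10,"dx":0,"dy":0,"dz":-184,"spin":0},{"claw":10,"dx":3,"dy":20,"dz":-184,"spin":0},{"claw":10,"dx":8,"dy":55,"dz":-184,"spin":0},{"claw":10,"dx":12,"dy":90,"dz":-184,"spin":0},{"claw":10,"dx":17,"dy":128,"dz":-184,"spin":0},{"claw":10,"dx":22,"dy":166,"dz":-184,"spin":0},{"claw":10,"dx":27,"dy":204,"dz":-184,"spin":0},{"claw":10,"dx":32,"dy":240,"dz":-184,"spin":0},{"claw":10,"dx":35,"dy":268,"dz":-184,"spin":0},{"claw":10,"dx":37,"dy":284,"dz":-184,"spin":0},{"claw":10,"dx":37,"dy":287,"dz":-184,"spin":0},{"claw":10,"dx":37,"dy":287,"dz":-184,"spin":0},{"claw":10,"dx":37,"dy":287,"dz":-184,"spin":0}]'
python3 - <<'E'
from h import *
for n in('top','side'):
    im=grab(n);P,C=cloud(im);g=lambda *a:P[near(P,*a)]
    a=g((.594,.005),.075,.19,.21)
    print(n,' disc',circ(a),len(a), a[:,2].mean(), np.linalg.lstsq(np.c_[a[:,:2],np.ones(len(a))],a[:,2],rcond=None)[0][:2])
    a=g((.594,.005),.075,.125,.135); print('rim',algc(a),len(a))
a=load('side')['frame'][80:280,170:370];save('side2',cv2.resize(a,(600,600)))
rel(None,(.594,.0045,.22),(.594,.0045,.158))
E
```

```text
time: 5.2
position: [0.5932, 0.007, 0.2199]
tool_rot: [-3.069, -0.661, 0.002]
ft_force: [0.4, 1.6, -2.2]
grip_width: 0.229
grip_force: 30.0
top  disc (array([584.6,   3.4]), 54.4) 1255 0.20089790396839918 [0.00519757 0.00291449]
rim (array([594.3,   4.4]), np.float64(49.2)) 173
side  disc (array([591.3,   6.8]), 58.0) 1446 0.19958718743259465 [ 0.00222666 -0.00964847]
rim (array([592.7,   5.3]), np.float64(49.2)) 301
axes x [ 0.911  0.413 -0.   ] y ang -65.6
(0.594, 0.0045, 0.22) [-0.6  2.9  0.4] rows 0.07221111284384114
(0.594, 0.0045, 0.158) [-0.6  3.  62.4] rows 1.4976267941405912
```

View pics/side2.png

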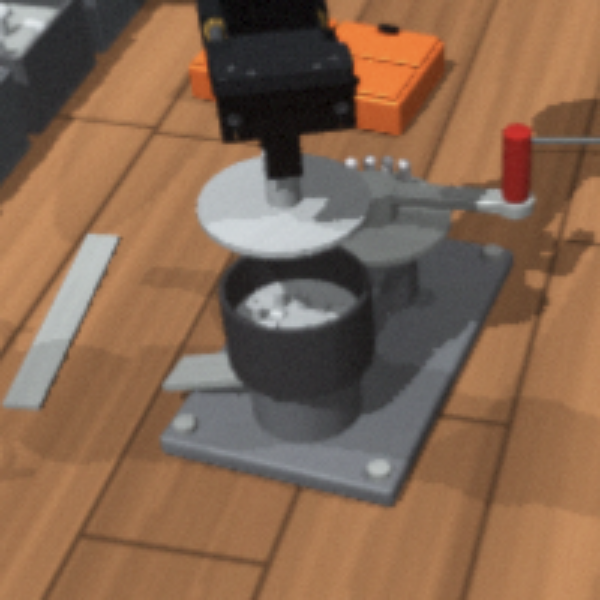

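The side view shows the cover held level over the hopper mouth, about 2 mm off centre. I'll lower it with a small correction.

```bash
python3 -m jog '[{"claw":10,"dx":0,"dy":2,"dz":15,"spin":0},{"claw":10,"dx":0,"dy":2,"dz":30,"spin":0},{"claw":10,"dx":0,"dy":2,"dz":42,"spin":0},{"claw":10,"dx":0,"dy":2,"dz":51,"spin":0},{"claw":10,"dx":0,"dy":2,"dz":57,"spin":0},{"claw":10,"dx":0,"dy":2,"dz":60,"spin":0},{"claw":10,"dx":0,"dy":2,"dz":61,"spin":0},{"claw":10,"dx":0,"dy":2,"dz":61,"spin":0}]'
```

```text
time: 5.97
position: [0.5952, 0.0029, 0.1595]
tool_rot: [3.072, 0.658, 0.001]
ft_force: [-1.1, 0.7, -2.4]
grip_width: 0.229
grip_force: 30.0
```

```bash
python3 -m jog '[{"claw":10,"dx":0,"dy":0,"dz":1,"spin":0},{"claw":10,"dx":0,"dy":0,"dz":2,"spin":0},{"claw":10,"dx":0,"dy":0,"dz":3,"spin":0},{"claw":10,"dx":0,"dy":0,"dz":3,"spin":0}]'
```

```text
time: 6.3
position: [0.5951, 0.0028, 0.1563]
tool_rot: [3.072, 0.657, 0.001]
ft_force: [-1.4, -0.3, -2.5]
grip_width: 0.23
grip_force: 30.0
```

```bash
python3 -m jog '[{"claw":10,"dx":0,"dy":0,"dz":1,"spin":0},{"claw":10,"dx":0,"dy":0,"dz":1,"spin":0}]';python3 -m jog '[{"claw":10,"dx":0,"dy":0,"dz":0.5,"spin":0},{"claw":10,"dx":0,"dy":0,"dz":1,"spin":0},{"claw":10,"dx":0,"dy":0,"dz":1,"spin":0}]'
```

```text
time: 6.47
position: [0.5952, 0.0028, 0.1563]
tool_rot: [3.071, 0.657, 0.001]
ft_force: [-2.1, -0.2, 4.2]
grip_width: 0.228
grip_force: 30.0
time: 6.72
position: [0.5952, 0.0028, 0.1562]
tool_rot: [3.071, 0.657, 0.001]
ft_force: [-4.9, -0.9, 9.6]
grip_width: 0.23
grip_force: 30.0
```

Contact is at the seated height, so I'll release and rise.

```bash
python3 -m jog '[{"claw":24,"dx":0,"dy":0,"dz":-1,"spin":0},{"claw":30,"dx":0,"dy":0,"dz":-2,"spin":0},{"claw":60,"dx":0,"dy":0,"dz":-2,"spin":0},{"claw":60,"dx":0,"dy":0,"dz":-2,"spin":0},{"claw":60,"dx":0,"dy":0,"dz":-2,"spin":0},{"claw":60,"dx":0,"dy":0,"dz":-2,"spin":0},{"claw":60,"dx":0,"dy":0,"dz":-20,"spin":0},{"claw":60,"dx":0,"dy":0,"dz":-50,"spin":0},{"claw":60,"dx":0,"dy":0,"dz":-80,"spin":0},{"claw":60,"dx":0,"dy":0,"dz":-80,"spin":0},{"claw":60,"dx":0,"dy":0,"dz":-80,"spin":0}]'
python3 - <<'E'
from h import *
for n in('top','side'):
    im=grab(n);P,C=cloud(im);g=lambda *a:P[near(P,*a)]
    a=g((.594,.005),.075,.13,.145)
    print(n,' disc',circ(a),len(a), a[:,2].mean(), np.linalg.lstsq(np.c_[a[:,:2],np.ones(len(a))],a[:,2],rcond=None)[0][:2])
    red=(C[:,0]>C[:,1]*2)&(C[:,0]>C[:,2]*2)
    a=P[red&near(P,(.467,-.145),.03,.168,.18)];print(len(a),a.mean(0))
a=load('side')['frame'][80:280,170:370];save('side3',cv2.resize(a,(600,600)))
pv=np.array([.576,-.1395]);h=np.array([.467,-.1455])
rel(None,(*h,.24),(*h,.142))
E
```

```text
time: 7.63
position: [0.5962, 0.0031, 0.2363]
tool_rot: [3.071, 0.658, 0.006]
ft_force: [-0.1, -0.1, 0.1]
grip_width: 0.683
grip_force: 0.0
top  disc (array([596.6,   2.5]), 56.3) 1590 0.13742494347813475 [0.00229531 0.00035738]
36 [ 0.46628456 -0.13953237  0.17408482]
side  disc (array([593.9,   3.4]), 57.7) 1368 0.13583036510399582 [ 0.00189485 -0.00680646]
59 [ 0.46617889 -0.14314045  0.17344904]
axes x [ 0.912  0.409 -0.001] y ang -65.8
(np.float64(0.467), np.float64(-0.1455), 0.24) [-177.    83.    -6.4] rows 4.6909834582098275
(np.float64(0.467), np.float64(-0.1455), 0.142) [-176.9   83.    91.6] rows 5.175786906284274
```

View pics/side3.png

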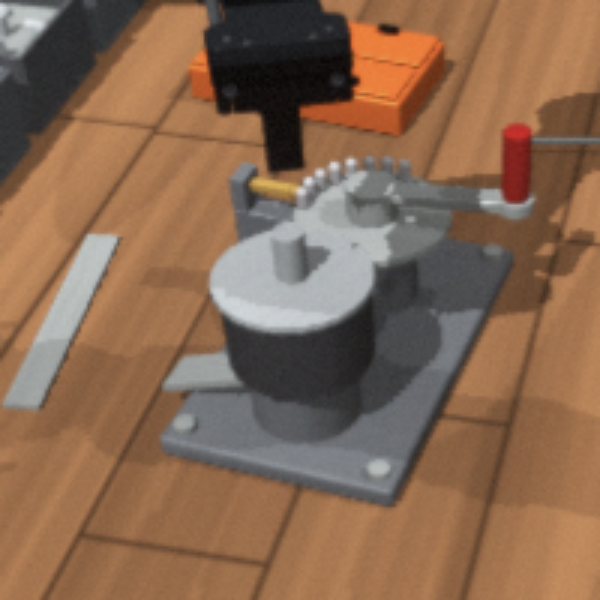

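The cover is seated and level, with the disc top at z 0.136 all round. Now I'll move above the lever handle.

```bash
python3 -m jog '[{"claw":60,"dx":-35,"dy":16,"dz":-6,"spin":5},{"claw":60,"dx":-75,"dy":35,"dz":-6,"spin":10},{"claw":60,"dx":-115,"dy":54,"dz":-6,"spin":16},{"claw":60,"dx":-150,"dy":70,"dz":-6,"spin":21},{"claw":60,"dx":-177,"dy":83,"dz":-6,"spin":21},{"claw":60,"dx":-177,"dy":83,"dz":-6,"spin":21},{"claw":60,"dx":-177,"dy":83,"dz":-6,"spin":21},{"claw":60,"dx":-177,"dy":83,"dz":-6,"spin":21}]'
python3 - <<'E'
from h import *
im=grab('wrist');P,C=cloud(im)
red=(C[:,0]>C[:,1]*2)&(C[:,0]>C[:,2]*2)
a=P[red&near(P,(.467,-.145),.05,.168,.182)];print(len(a),circ(a) if len(a) else '')
save('wrist3',im['frame'])
rel(None,(.467,-.1455,.142))
E
```

```text
time: 8.4
position: [0.4673, -0.1447, 0.2394]
tool_rot: [-3.139, -0.087, 0.002]
ft_force: [-0.7, -0.1, 0.9]
grip_width: 0.689
grip_force: 0.0
644 (array([ 469. , -146.9]), 10.4)
axes x [ 0.998  0.057 -0.001] y ang -86.7
(0.467, -0.1455, 0.142) [-0.8  1.5 97.5] rows 2.338748621540281
```

View pics/wrist3.png

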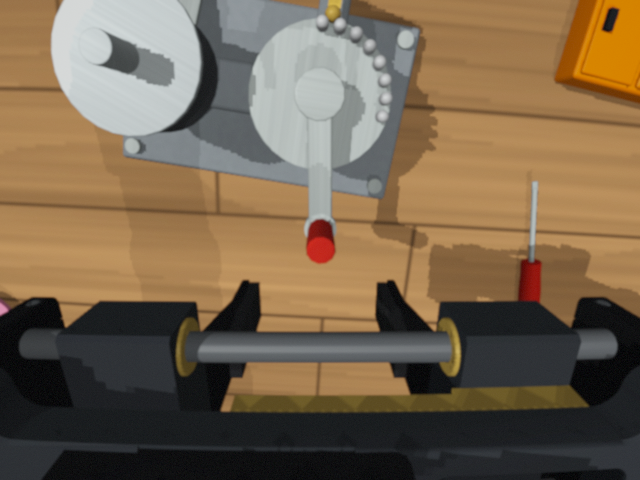

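The wrist view shows the lever running straight up the image at column 320 and the handle top at (321,250), centred between the fingers. Next I'll descend and grasp.

```bash
python3 -m jog '[{"claw":60,"dx":1,"dy":1,"dz":40,"spin":0},{"claw":60,"dx":1,"dy":1,"dz":70,"spin":0},{"claw":60,"dx":1,"dy":1,"dz":90,"spin":0},{"claw":60,"dx":1,"dy":1,"dz":97,"spin":0},{"claw":60,"dx":1,"dy":1,"dz":97,"spin":0},{"claw":60,"dx":1,"dy":1,"dz":97,"spin":0}]' 40
python3 - <<'E'
from h import *
P,C=cloud(load('wrist'))
a=P[near(P,(.574,-.139),.04,.117,.15)]; print('z',np.percentile(a[:,2],[5,50,95]));h=a[a[:,2]>.122]
if len(h)>10: print(circ(h),len(h))
a=P[near(P,(.52,-.142),.03,.108,.125)];c=a-a.mean(0);print(np.linalg.svd(c[:,:2],full_matrices=0)[2][0],a.mean(0))
E
python3 -m jog '[{"claw":10,"dx":0,"dy":0,"dz":0,"spin":0},{"claw":10,"dx":0,"dy":0,"dz":0,"spin":0},{"claw":10,"dx":0,"dy":0,"dz":0,"spin":0},{"claw":10,"dx":0,"dy":0,"dz":0,"spin":0},{"claw":10,"dx":0,"dy":0,"dz":0,"spin":0},{"claw":10,"dx":0,"dy":0,"dz":0,"spin":0},{"claw":10,"dx":0,"dy":0,"dz":0,"spin":0}]' 40
```

```text
time: 8.95
position: [0.4695, -0.1455, 0.1438]
tool_rot: [-3.14, -0.09, -0.001]
ft_force: [-0.3, -0.2, 0.0]
grip_width: 0.69
grip_force: 0.0
z [0.11728578 0.11909376 0.1204904 ]
[-0.99797377 -0.06362669] [ 0.52079715 -0.14364107  0.11735607]
time: 9.53
position: [0.4685, -0.1465, 0.1434]
tool_rot: [3.14, 0.087, 0.0]
ft_force: [0.6, -3.2, 0.4]
grip_width: 0.245
grip_force: 27.3
```

Grasped. Tool x now points along the lever to the pivot and tool y along the tangent, so each click of 0.26 rad is an arc of radius 110 mm with spin −14.9°. First click:

```bash
python3 -m jog '[{"claw":10,"dx":0.1,"dy":3.8,"dz":0,"spin":-2},{"claw":10,"dx":0.3,"dy":7.7,"dz":0,"spin":-4},{"claw":10,"dx":0.6,"dy":11.5,"dz":0,"spin":-6},{"claw":10,"dx":1.1,"dy":15.3,"dz":0,"spin":-8},{"claw":10,"dx":1.7,"dy":19.1,"dz":0,"spin":-10},{"claw":10,"dx":2.4,"dy":22.9,"dz":0,"spin":-12},{"claw":10,"dx":3.0,"dy":25.7,"dz":0,"spin":-13.5},{"claw":10,"dx":3.7,"dy":28.5,"dz":0,"spin":-15},{"claw":10,"dx":3.7,"dy":28.5,"dz":0,"spin":-15},{"claw":10,"dx":3.7,"dy":28.5,"dz":0,"spin":-15},{"claw":10,"dx":3.7,"dy":28.5,"dz":0,"spin":-15},{"claw":10,"dx":3.7,"dy":28.5,"dz":0,"spin":-15}]' 40
cat >> h.py <<'E'
def lev(cam=None):
    s=get_state();p=np.array(s['position']);pv=np.array([.578,-.1395])
    d=p[:2]-pv;print('tcp-based theta',np.round(np.arctan2(d[1],d[0])%(2*np.pi)-np.radians(183.6),3),'r',np.hypot(*d).round(4),'F',s['ft_force'].round(1))
    if cam:
        for n in ('side','top'):
            P,C=cloud(grab(n));red=(C[:,0]>C[:,1]*2)&(C[:,0]>C[:,2]*2)
            a=P[red&near(P,p,.05,.115,.185)];print(n,len(a),a.mean(0).round(4) if len(a) else '')
E
python3 -c "
from h import *
lev(1);rel(None)"
```

```text
time: 10.53
position: [0.4738, -0.1741, 0.1434]
tool_rot: [-3.102, -0.496, -0.0]
ft_force: [-1.5, 3.1, 3.1]
grip_width: 0.24
grip_force: 40.0
tcp-based theta 0.258 r 0.1098 F [-1.5  3.1  3.1]
side 93 [ 0.4719 -0.1639  0.1394]
top 0 
axes x [0.95  0.312 0.   ] y ang -71.8
```

```bash
python3 -m jog '[{"claw":10,"dx":0,"dy":1,"dz":0,"spin":-0.5},{"claw":10,"dx":0,"dy":1,"dz":0,"spin":-0.5},{"claw":10,"dx":0,"dy":1,"dz":0,"spin":-0.5},{"claw":10,"dx":0,"dy":1,"dz":0,"spin":-0.5},{"claw":10,"dx":0,"dy":1,"dz":0,"spin":-0.5},{"claw":10,"dx":0,"dy":1,"dz":0,"spin":-0.5}]' 40
python3 - <<'E'
from h import *
lev(1);rel(None)
a=load('side')['frame'][80:230,200:400];save('side4',cv2.resize(a,(800,600)))
E
```

```text
time: 11.13
position: [0.474, -0.1748, 0.1434]
tool_rot: [-3.099, -0.51, 0.0]
ft_force: [-2.5, 4.9, 3.9]
grip_width: 0.242
grip_force: 40.0
tcp-based theta 0.265 r 0.1098 F [-2.5  4.9  3.9]
side 101 [ 0.4726 -0.1646  0.1402]
top 0 
axes x [ 0.947  0.321 -0.   ] y ang -71.3
```

View pics/side4.png

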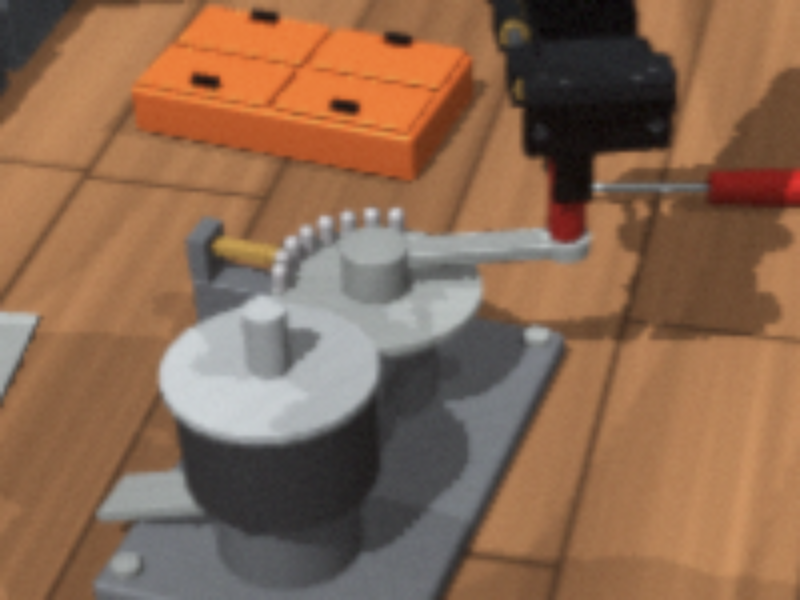

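The lever has turned to click 1 by the TCP estimate (θ≈0.265, tangential force 5.4 N and rising), and the cover is still seated in view at (270,370). Second click:

```bash
python3 -m jog '[{"claw":10,"dx":0.1,"dy":3.8,"dz":0,"spin":-2},{"claw":10,"dx":0.3,"dy":7.7,"dz":0,"spin":-4},{"claw":10,"dx":0.6,"dy":11.5,"dz":0,"spin":-6},{"claw":10,"dx":1.1,"dy":15.3,"dz":0,"spin":-8},{"claw":10,"dx":1.7,"dy":19.1,"dz":0,"spin":-10},{"claw":10,"dx":2.4,"dy":22.9,"dz":0,"spin":-12},{"claw":10,"dx":3.0,"dy":25.7,"dz":0,"spin":-13.5},{"claw":10,"dx":3.7,"dy":28.3,"dz":0,"spin":-14.9},{"claw":10,"dx":3.7,"dy":28.3,"dz":0,"spin":-14.9},{"claw":10,"dx":3.7,"dy":28.3,"dz":0,"spin":-14.9},{"claw":10,"dx":3.7,"dy":28.3,"dz":0,"spin":-14.9},{"claw":10,"dx":3.7,"dy":28.3,"dz":0,"spin":-14.9},{"claw":10,"dx":3.7,"dy":28.3,"dz":0,"spin":-14.9},{"claw":10,"dx":3.7,"dy":28.3,"dz":0,"spin":-14.9},{"claw":10,"dx":3.7,"dy":28.3,"dz":0,"spin":-14.9},{"claw":10,"dx":3.7,"dy":28.3,"dz":0,"spin":-14.9}]' 40
python3 -c "
from h import *
lev();rel(None)"
```

```text
time: 12.57
position: [0.4866, -0.2006, 0.1434]
tool_rot: [-3.007, -0.908, 0.0]
ft_force: [-1.6, 5.4, 4.3]
grip_width: 0.242
grip_force: 40.0
tcp-based theta 0.526 r 0.11 F [-1.6  5.4  4.3]
axes x [0.833 0.553 0.   ] y ang -56.4
```

Click 2 is reached (θ≈0.526, same 5.4 N signature). Third click:

```bash
python3 -m jog '[{"claw":10,"dx":0.1,"dy":3.8,"dz":0,"spin":-2},{"claw":10,"dx":0.3,"dy":7.7,"dz":0,"spin":-4},{"claw":10,"dx":0.6,"dy":11.5,"dz":0,"spin":-6},{"claw":10,"dx":1.1,"dy":15.3,"dz":0,"spin":-8},{"claw":10,"dx":1.7,"dy":19.1,"dz":0,"spin":-10},{"claw":10,"dx":2.4,"dy":22.9,"dz":0,"spin":-12},{"claw":10,"dx":3.0,"dy":25.7,"dz":0,"spin":-13.5},{"claw":10,"dx":3.7,"dy":28.3,"dz":0,"spin":-14.9},{"claw":10,"dx":3.7,"dy":28.3,"dz":0,"spin":-14.9},{"claw":10,"dx":3.7,"dy":28.3,"dz":0,"spin":-14.9},{"claw":10,"dx":3.7,"dy":28.3,"dz":0,"spin":-14.9},{"claw":10,"dx":3.7,"dy":28.3,"dz":0,"spin":-14.9},{"claw":10,"dx":3.7,"dy":28.3,"dz":0,"spin":-14.9},{"claw":10,"dx":3.7,"dy":28.3,"dz":0,"spin":-14.9},{"claw":10,"dx":3.7,"dy":28.3,"dz":0,"spin":-14.9},{"claw":10,"dx":3.7,"dy":28.3,"dz":0,"spin":-14.9}]' 40
python3 - <<'E'
from h import *
lev();rel(None)
im=grab('wrist');save('wrist4',im['frame'])
P,C=cloud(grab('top'))
a=P[near(P,(.595,.003),.075,.13,.145)];print('disc',circ(a),a[:,2].mean(),np.linalg.lstsq(np.c_[a[:,:2],np.ones(len(a))],a[:,2],rcond=None)[0][:2])
E
```

```text
time: 13.9
position: [0.5053, -0.2221, 0.1434]
tool_rot: [-2.864, -1.29, 0.0]
ft_force: [-2.6, 4.6, 4.6]
grip_width: 0.241
grip_force: 40.0
tcp-based theta 0.786 r 0.1101 F [-2.6  4.6  4.6]
axes x [0.663 0.749 0.   ] y ang -41.5
disc (array([596.2,   3.1]), 56.5) 0.13747159109720983 [ 0.00266078 -0.00121948]
```

View pics/wrist4.png

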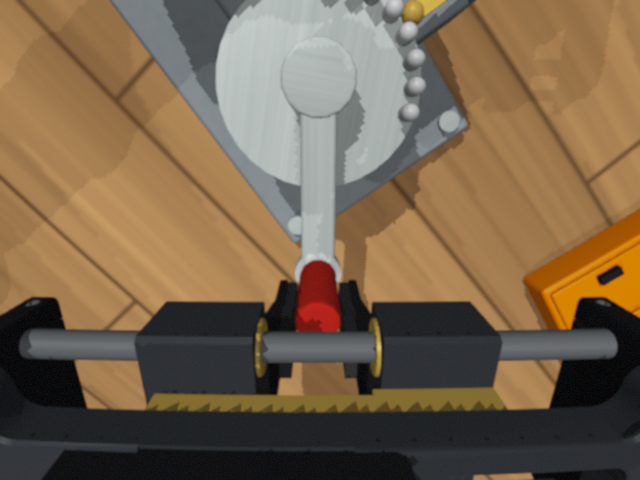

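The wrist view shows the handle (318,295) gripped between the pads, the lever straight along the tool axis, and the gold roller (412,12) sitting between two pins. θ is about 0.786, the third click, and the cover is still level. Handing in.

```bash
python3 -c "
from bench import *
print(close_job())"
```

```text
the job is handed in; nothing more can be done
None
```

I handed the job in at about 14 s: the aluminium cover is seated level on the hopper and released, and the lever went one click at a time to the third (about 0.786 rad), where the gripper still holds it; I did not see the rivets drop, and I left the sizing block alone.

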